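Index the dividing wheel and lock it with the pin

TASK

On the dividing fixture, turn the notched wheel by its upright handle, counter-clockwise seen from above, until the sector marked with the triangle is centred in the window of the cover arm. Then take the index pin (the one with the thick round wooden head) out of the wooden rack and stand it in the hole of the steel bush on the arm, where it will rest on the wheel, and gently turn the wheel a few degrees on, the same way, until you feel the pin drop fully home into its notch with the triangle still in the window. Stop there, never force the wheel against the pin or press the pin hard on the wheel, and leave everything else on the bench where it is.

Things in the scene. Friction and masses are not known exactly. Their poses are not given: they have to be found in the camera images.
- fixture: fixed dividing fixture: round blue base 236 mm across, 32 mm high, carrying a horizontal wheel; on one side a column with an aluminium cover arm (window, steel bush) reaching over the rim to 25 mm from the axis. Origin on the wheel's axis at bench height, x along the arm to window and bush (away from the robot give or take 20 deg), z up. A wooden blank 46 mm across stands on the axis to 90 mm
- wheel: the wheel: aluminium dial 134 mm across, top at 53 mm above the bench, and round it a notched steel index ring to 110 mm radius, top at 50 mm. Turns about z with dry friction of 0.2 N m (about 2.3 N at the handle), stays where left; at most 2.2 rad counter-clockwise are needed. Origin on the axis at bench height, its x axis points to the triangle
- mark (a point): centre of the flat dark steel triangle (24 mm long, 18 mm wide, point outwards) on the dial, 50 mm from the axis, 53 mm above the bench; the other seven sectors bear round dots 12 mm across
- window (a point): centre of the fixed window in the cover arm, at the height of the dial (53 mm), 50 mm from the axis; the opening is 36 mm radially by 52 mm along the turning direction; the arm's plate lies 58 to 62 mm above the bench
- handle (a point): point on the axis of the wheel's upright wooden crank handle, 16 mm in diameter, 88 mm from the wheel's axis, roughly opposite the triangle; the point is 85 mm above the bench, the handle stands from 56 to 100 mm. It does not spin on its own: it turns with the wheel and slips round in a light grip (10 N). Its way round the robot's side of the fixture is clear
- bush_mouth (a point): centre of the mouth of the guide hole, on top of the square steel bush (38 mm) on the cover arm, 88 mm from the axis and 82 mm above the bench; the hole is vertical, 13.5 mm in diameter, chamfered 1.5 mm, 24 mm deep and open below, 8 mm above the ring's top
- pin_rest (a point): point under the bush at the ring's top face (50 mm above the bench). Eight notches 14 mm wide, one per sector, 88 mm from the axis. The ring's angle on the wheel is not measured: from the triangle centred in the window, turn a further 0.05 to 0.25 rad (4.5 to 22 mm at the handle) to bring its notch under the bush. Till then the pin rides on the flat top
- pin_home (a point): point under the bush on the base plate that closes the notches below, 32 mm above the bench: the pin's foot when fully home. The pin drops by its own weight if the notch passes slowly (15 mm/s); it then blocks the wheel and the turning force at the handle rises at once from about 2.3 N. More than 25 N between pin and wheel spoils the ring
- index_pin: the loose index pin, about 0.09 kg, upright: steel shank 12 mm in diameter, 54 mm long with a chamfered foot, and a cylindrical wooden head 24 mm in diameter, 26 mm high. Origin at the foot's centre, z towards the head: the head is 54 to 80 mm from the origin. It stands in one of the rack's three holes, foot 10 mm above the bench. In the bush its foot is at 50 mm riding, 32 mm home
- rack: wooden rack block, 60 x 190 x 45 mm, fixed; three square holes 13 mm wide and 35 mm deep, in a row along its own y axis at -60, 0 and 60 mm; origin under its centre
- punch: bystander in the rack: same shank, thin plain steel head 15 mm in diameter and 30 mm high; leave it
- tommy: bystander in the rack: same shank, flat steel T head 44 x 16 x 14 mm; leave it
- bowl: bystander: wooden bowl 100 mm across, 45 mm high; leave it
- pawn: bystander: turned wooden pawn 32 mm across the foot, 50 mm high; leave it
- gouge: bystander: turning gouge 340 mm long lying on the bench; leave it
- wax: bystander: glass jar 60 mm across and 60 mm high; leave it
Not all that is in view belongs to the job. What is shaped like the index_pin but red is not meant.

How it is judged:
By the outcome, as a careful person would: the job done as asked, in the order asked, and still so for the second after the job is handed in, with the robot touching nothing.
It also fails if it takes over 72 s, if anything falls off the work surface, if the arm or the gripper's body presses on something with over 40 N, if the wrist force passes 120 N, or if a joint passes its speed limit or range.

ROBOT

A 7-joint arm with a two-finger parallel gripper is mounted at the origin on the work surface. World frame = base frame: x ahead of the robot, y to its left, z up, the work surface at z = 0. Lengths are in m, angles in rad, forces in N, time in s.
With the tool pointing down it reaches from about 0.425 to 0.925 m from the base axis. Payload 6.8 kg.
Tool frame: the origin (TCP) lies midway between the tips of the shut fingers; the grasp point (between the pads) lies 19 mm behind it; z points along the fingers, y is the line along which they close (so a half turn about z gives the same grasp; the last joint's range is limited). The gripper opens to 85 mm and grips with 20 to 120 N. Pads are 22 mm wide; open, the fingers measure 114 mm over their backs; the gripper's body (76 mm by 85 mm) begins 54 mm behind the grasp point. The pads swing forward as they close: fully open they stand 13 mm farther back than shut.
Start: joints at [-0.108, 0.477, 0.022, 1.555, -0.011, 1.109, -0.083], TCP at [0.675, 0, 0.231] pointing down, gripper open.
Joint ranges: [-2.96, 2.96], [-0.34, 2.1], [-1.41, 1.46], [0.24, 2.44], [-1.37, 4.51], [0.17, 1.92], [-2.96, 2.96]. Speed limits (rad/s): [2.39, 2.39, 3.14, 3.14, 3.14, 3.14, 3.14].

INTERFACE

Orientations are given as a unit quaternion [w, x, y, z].
In Python, from station import bot, eyes, ticket gives the robot as it stands.
- The arm moves only by the shell command python3 -m crank 'ROWS' [FORCE]. ROWS is text: rows parted by semicolons, each of 7 numbers parted by spaces: the shift along the tool's x, y, z in units of 0.5 m (1.0 is 0.5 m), then the turn, a rotation vector about the tool's x, y, z in units of 180 degrees (1.0 is 180 degrees), then the closure, from 0 (fully open) to 1 (shut). A call has 1 to 20 rows; each row is the pose to reach, as a shift and turn from the pose commanded when the call began, along the tool's axes at that moment, turning the shorter way round; what a row does not reach only later rows make up. A row lasts 1/10 s, in which the tool goes at most 50 mm and 8.59 degrees, less where a joint would pass 70% of its speed; a pose out of reach is approached as far as the arm can. A call with a number of a shift or a turn outside -1 to 1 is refused whole. A call with a gripper value outside its range is refused whole. The fingers move at their own pace and stop on an object; FORCE is the grip in N (left out, the last holds). Time passes only in rows, so rows that repeat a pose let the fingers close. It gives the time, the measured TCP pose, the force, the opening and the grip force at its end, in the units of the state.
- bot.get_obs(): the state, without advancing time (a new reading comes with each control period).
- eyes.read_camera(name): name is "scene" or "side" or "wrist"; returns a dict with "image" (420x560x3 uint8, red, green, blue), "K" (3x3 intrinsics, pixels), "R" (3x3) and "t" (3): a world point X has camera coordinates R X + t. Camera axes: x right, y down, z forward; pixel columns grow to the right and rows downward; lengths in m; the calibration is good to about 2 mm. A picture is of the moment at which its call begins. There is no depth.
- ticket.hand_in(): hands the job in; it is judged then, once.
The state is a dict: "t": time; "q": joint angles; "joint_vel": joint speeds; "joint_torque": joint torques, N m; "eef_pos": TCP position; "tool_rot": TCP orientation; "contact_force": force on the tool from outside, world axes, zero at the start; "torque": the same for the moment, N m; "gripper_width": opening from 0.0 (shut) to 1.0 (fully open); "grasp_force": force on a finger pad.
Only numpy, scipy, OpenCV 4.12 (cv2) and the standard library are available. Lean on these libraries where they do the work, as an engineer would, in place of code of your own. Each camera call takes 0.05 s, during which the arm holds its last target. There are 200 camera calls.

## Working session

There is one attempt and no reset: what is moved stays moved. The work goes in short steps, Python scripts to look and compute and a shell command to move; the robot and the scene stay as the last step left them, time stands still between calls to the robot, and variables do not carry over. Pictures are saved under pics/ and viewed, at most 10 in all, crops included, and the job is handed in when it is done.

```bash
mkdir -p pics; ls
python3 - <<'E'
from station import bot,eyes
import cv2,numpy as np,pickle
o=bot.get_obs();print(o)
d={}
for n in("scene","side"):
    c=eyes.read_camera(n);d[n]=c
    cv2.imwrite(f"pics/{n}0.png",c["image"][:,:,::-1]);print(n,c["K"],c["R"],c["t"])
pickle.dump(d,open("cams0.pkl","wb"))
E
```

```text
pics
{'t': 0.0, 'q': array([-0.10812536,  0.47782389,  0.0223343 ,  1.55645853, -0.0115002 ,
        1.10929057, -0.08305468]), 'joint_vel': array([ 0.00030909, -0.00080792,  0.00145606, -0.00093024, -0.00065172,
        0.0002213 , -0.00096277]), 'joint_torque': array([-5.45967814e-04, -5.96443820e+01,  1.60769675e+00, -2.81194621e+01,
        1.24063640e-02,  9.39900521e-03,  2.20753498e-05]), 'eef_pos': array([6.74404827e-01, 5.26867948e-06, 2.30306670e-01]), 'tool_rot': array([-6.05018941e-04,  7.07072199e-01,  7.07140756e-01, -7.01169747e-04]), 'contact_force': array([ 0.55695767,  0.62584911, -1.06955903]), 'torque': array([-0.00751327,  0.00254385, -0.0701176 ]), 'grasp_force': 0.0, 'gripper_width': 0.9954118073389882}
scene [[476.04223171   0.         281.11335094]
 [  0.         476.04223171 217.6351237 ]
 [  0.           0.           1.        ]] [[-0.23787688  0.97123466  0.01085473]
 [ 0.80268399  0.20286319 -0.56084307]
 [-0.54691225 -0.12469868 -0.82785097]] [ 0.1450699  -0.4105891   1.65784309]
side [[388.21821292   0.         277.82037703]
 [  0.         388.21821292 214.7797975 ]
 [  0.           0.           1.        ]] [[-0.87653647 -0.48059305  0.02672325]
 [-0.26920506  0.44345628 -0.85491237]
 [ 0.39901435 -0.75655591 -0.51808368]] [0.50231472 0.22136685 0.78337938]
```

View pics/scene0.png

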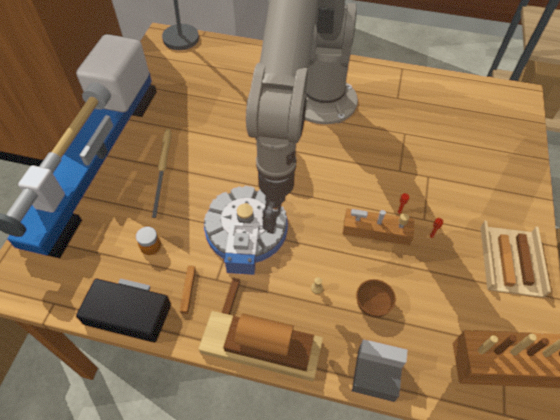

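View pics/side0.png

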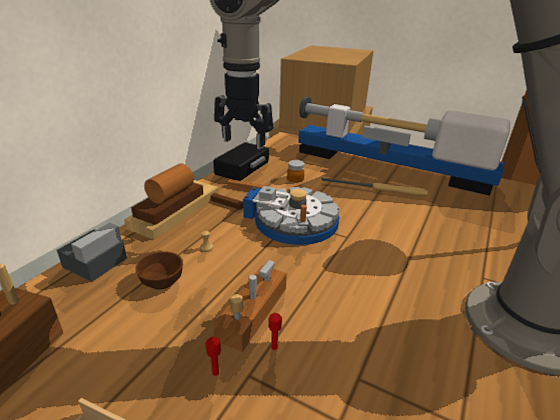

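Run:
```python
import cv2,numpy as np,pickle
d=pickle.load(open("cams0.pkl","rb"))
s=d["scene"]["image"][:,:,::-1];p=d["side"]["image"][:,:,::-1]
def cr(im,x,y,w,h):return cv2.resize(im[y:y+h,x:x+w],(400,300),interpolation=cv2.INTER_CUBIC)
# 4x crops 100x75
cv2.imwrite("pics/c1.png",np.vstack([np.hstack([cr(s,198,185,100,75),cr(s,335,185,100,75)]),np.hstack([cr(p,245,178,100,75),cr(p,200,255,100,75)])]))
```

```text
(no output)
```

View pics/c1.png

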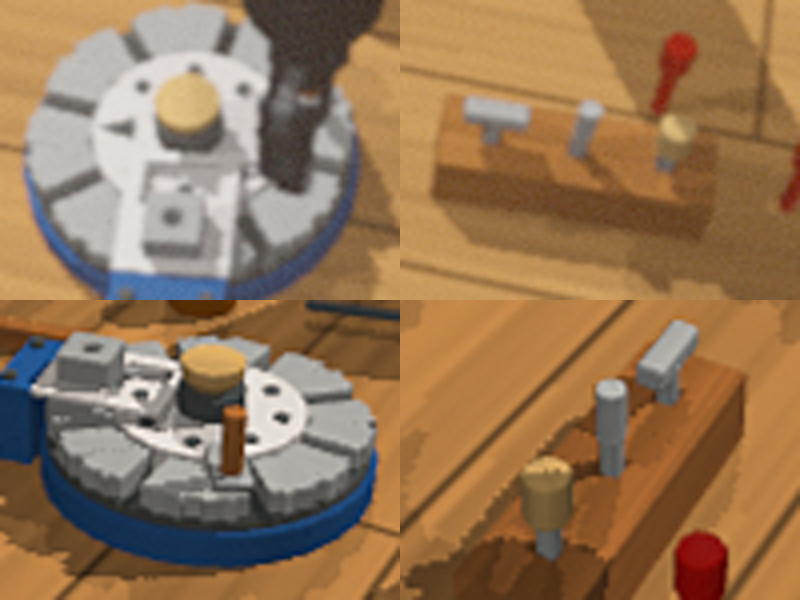

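```bash
cat > h.py <<'E'
import numpy as np
def at(c,u,v,z):
    R,t=c["R"],c["t"];d=R.T@np.linalg.solve(c["K"],[u,v,1.]);o=-R.T@t
    return o+d*(z-o[2])/d[2]
def tri(cs,uv):
    A=[];b=[]
    for c,(u,v) in zip(cs,uv):
        P=c["K"]@np.c_[c["R"],c["t"]]
        for r in (u*P[2]-P[0],v*P[2]-P[1]): A.append(r[:3]);b.append(-r[3])
    return np.linalg.lstsq(np.array(A),np.array(b),rcond=None)[0]
def proj(c,X):
    p=c["K"]@(c["R"]@np.array(X)+c["t"]);return p[:2]/p[2]
E
python3 - <<'E'
from h import *
import pickle
d=pickle.load(open("cams0.pkl","rb"));s,p=d["scene"],d["side"]
np.set_printoptions(precision=4,suppress=True)
for n,a,b,z in [("blank",(245.2,210),(298.3,192),.09),("bush",(241,239),(268.5,190),.082),("head",(404.5,216.5),(237,297),.09),("tri",(227.5,216.75),None,.053),("handletop",None,(303.5,205),.1)]:
    if a: print(n,"scene",at(s,*a,z))
    if b: print(n,"side",at(p,*b,z))
    if a and b: print("   tri",tri([s,p],[a,b]))
E
```

```text
blank scene [ 0.5763 -0.1088  0.09  ]
blank side [ 0.5758 -0.1156  0.09  ]
   tri [ 0.5754 -0.1098  0.0911]
bush scene [ 0.6623 -0.0956  0.082 ]
bush side [ 0.658  -0.0966  0.082 ]
   tri [ 0.6601 -0.097   0.0801]
head scene [0.4921 0.3105 0.09  ]
head side [0.4914 0.3072 0.09  ]
   tri [0.4917 0.3096 0.0907]
tri scene [ 0.5857 -0.1588  0.053 ]
handletop side [ 0.5259 -0.0424  0.1   ]
```

```bash
R="-0.08 -0.30 0.10 0 0 -0.2 0.5"; python3 -m crank '-0.08 -0.30 0.10 0 0 -0.2 0.5; -0.08 -0.30 0.10 0 0 -0.2 0.5; -0.08 -0.30 0.10 0 0 -0.2 0.5; -0.08 -0.30 0.10 0 0 -0.2 0.5; -0.08 -0.30 0.10 0 0 -0.2 0.5; -0.08 -0.30 0.10 0 0 -0.2 0.5; -0.08 -0.30 0.10 0 0 -0.2 0.5' 20
python3 - <<'E'
from station import bot,eyes
import cv2,numpy as np,pickle
d={n:eyes.read_camera(n) for n in("scene","side","wrist")}
pickle.dump(d,open("cams1.pkl","wb"))
print(bot.get_obs()["q"],d["wrist"]["K"],d["wrist"]["R"],d["wrist"]["t"])
def cr(im,x,y,w,h):return cv2.resize(im[y:y+h,x:x+w,::-1],(400,300),interpolation=cv2.INTER_CUBIC)
cv2.imwrite("pics/c2.png",np.vstack([np.hstack([cr(d["scene"]["image"],198,185,100,75),cr(d["side"]["image"],245,178,100,75)]),np.hstack([cr(d["wrist"]["image"],0,0,560,420),cr(d["scene"]["image"],335,185,100,75)])]))
E
```

```text
t: 0.8
eef_pos: [0.5268, -0.0394, 0.1819]
tool_rot: [0.001, 0.455, 0.891, 0.001]
contact_force: [0.8, 0.2, 0.5]
gripper_width: 0.5
grasp_force: 0.0
[ 0.04935337  0.29673974 -0.11083331  1.95222794  0.0412895   0.89387144
  0.54519196] [[305.88208021   0.         278.84128609]
 [  0.         305.88208021 210.76781473]
 [  0.           0.           1.        ]] [[ 0.8095337   0.58707103  0.00167157]
 [ 0.55534835 -0.76670724  0.32209969]
 [ 0.19037701 -0.25982225 -0.94670428]] [-0.40472394 -0.347495    0.22306015]
```

View pics/c2.png

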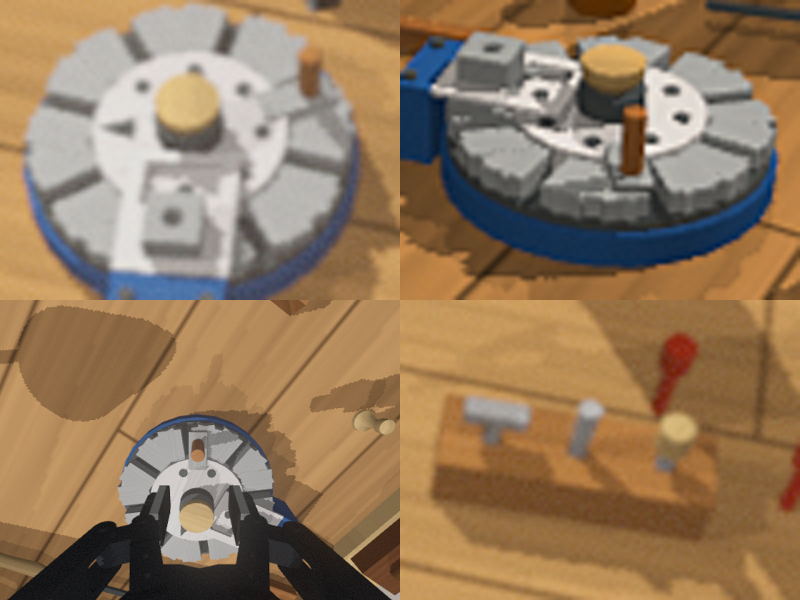

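Run:
```python
from h import *
import pickle
d=pickle.load(open("cams1.pkl","rb"));s,p,w=d["scene"],d["side"],d["wrist"]
np.set_printoptions(precision=4,suppress=True)
uv=[(275.75,197.3),(245+(633-400)/4,178+110/4),(277,200)]
for c,a in zip((s,p,w),uv): print("handle",at(c,*a,.1))
print(tri([s,p,w],uv))
print("blank", at(s,198+188/4,185+101/4,.09),at(p,245+214/4,178+57/4,.09),at(w,276,304,.09))
print("bush",at(s,241,185+216/4,.082),at(p,245+93/4,178+48/4,.082))
print("head",at(s,335+279/4,185+127/4,.09))
print("red",at(s,335+279/4,185+46/4,.09))
print("tommy,punch foot",at(s,335+91/4,185+138/4,.045),at(s,335+175/4,185+156/4,.045),at(s,335+264/4,185+168/4,.045))
```

```text
handle [ 0.522  -0.0376  0.1   ]
handle [ 0.5254 -0.0398  0.1   ]
handle [ 0.5169 -0.0261  0.1   ]
[ 0.5218 -0.0345  0.1011]
blank [ 0.5772 -0.1091  0.09  ] [ 0.5747 -0.1146  0.09  ] [ 0.5752 -0.1083  0.09  ]
bush [ 0.6623 -0.0956  0.082 ] [ 0.6586 -0.0962  0.082 ]
head [0.4928 0.3113 0.09  ]
red [0.4248 0.3048 0.09  ]
tommy,punch foot [0.5009 0.1921 0.045 ] [0.5015 0.2507 0.045 ] [0.4964 0.3115 0.045 ]
```

```bash
python3 -m crank '0.004 -0.005 0.08 0 0 0 0.5; 0.004 -0.005 0.15 0 0 0 0.5; 0.004 -0.005 0.2 0 0 0 0.5; 0.004 -0.005 0.228 0 0 0 0.5; 0.004 -0.005 0.228 0 0 0 0.5; 0.004 -0.005 0.228 0 0 0 0.9; 0.004 -0.005 0.228 0 0 0 0.9; 0.004 -0.005 0.228 0 0 0 0.9; 0.004 -0.005 0.228 0 0 0 0.9; 0.004 -0.005 0.228 0 0 0 0.9' 20
```

```text
t: 1.95
eef_pos: [0.5233, -0.0396, 0.0687]
tool_rot: [0.001, 0.454, 0.891, 0.001]
contact_force: [-0.2, 1.0, 6.9]
gripper_width: 0.179
grasp_force: 22.1
```

```bash
python3 -m crank '-0.0007 -0.0153 0 0 0 -0.0278 0.9; -0.0027 -0.0306 0 0 0 -0.0556 0.9; -0.006 -0.0456 0 0 0 -0.0833 0.9; -0.0106 -0.0602 0 0 0 -0.1111 0.9; -0.0165 -0.0744 0 0 0 -0.1389 0.9; -0.0236 -0.088 0 0 0 -0.1667 0.9; -0.0236 -0.088 0 0 0 -0.1667 0.9'
```

```text
t: 2.65
eef_pos: [0.4935, -0.0762, 0.0687]
tool_rot: [0.001, 0.207, 0.978, -0.0]
contact_force: [-2.5, -0.2, 10.5]
gripper_width: 0.177
grasp_force: 22.6
```

```bash
python3 -m crank '-0.0012 -0.0153 0 0 0 -0.0278 0.9; -0.0037 -0.0306 0 0 0 -0.0556 0.9; -0.0075 -0.0456 0 0 0 -0.0833 0.9; -0.0126 -0.0602 0 0 0 -0.1111 0.9; -0.0185 -0.0744 0 0 0 -0.1389 0.9; -0.0256 -0.088 0 0 0 -0.1667 0.9; -0.0338 -0.101 0 0 0 -0.1944 0.9; -0.0432 -0.1131 0 0 0 -0.2222 0.9; -0.0536 -0.1245 0 0 0 -0.25 0.9; -0.0649 -0.1348 0 0 0 -0.2778 0.9; -0.0649 -0.1348 0 0 0 -0.2778 0.9; -0.0649 -0.1348 0 0 0 -0.2778 0.9'
python3 - <<'E'
from station import bot,eyes
import cv2,numpy as np,pickle
d={n:eyes.read_camera(n) for n in("scene","side")}
pickle.dump(d,open("cams2.pkl","wb"))
def cr(im,x,y,w,h):return cv2.resize(im[y:y+h,x:x+w,::-1],(400,300),interpolation=cv2.INTER_CUBIC)
cv2.imwrite("pics/c3.png",np.hstack([cr(d["scene"]["image"],198,185,100,75),cr(d["side"]["image"],245,165,100,75)]))
E
```

```text
t: 3.85
eef_pos: [0.4952, -0.1518, 0.0687]
tool_rot: [-0.0, -0.224, 0.974, -0.001]
contact_force: [-4.2, -2.7, 12.0]
gripper_width: 0.178
grasp_force: 22.9
```

View pics/c3.png

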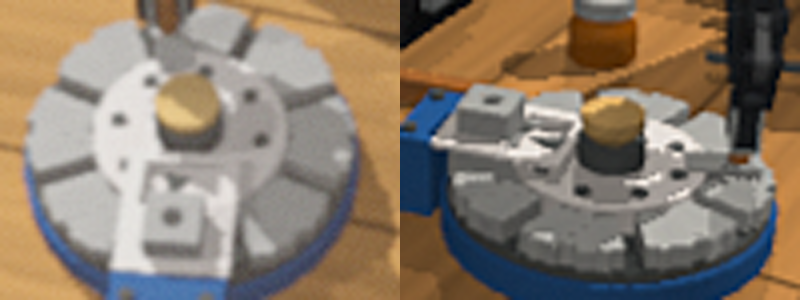

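```bash
cat > rect.py <<'E'
from h import *
import cv2
A=np.array([.576,-.110]);PH=np.radians(9.3)
def rect(c,z,x0,x1,y0,y1,sc=8,grid=True):
    # fixture frame mm -> image ; picture right=+y fixture, down=+x
    co,si=np.cos(PH),np.sin(PH)
    f=lambda x,y:proj(c,[A[0]+(x*co-y*si)/1e3,A[1]+(x*si+y*co)/1e3,z])
    q=[(x0,y0),(x0,y1),(x1,y1),(x1,y0)]
    src=np.float32([f(*k) for k in q]);dst=np.float32([((y-y0)*sc,(x-x0)*sc) for x,y in q])
    im=cv2.warpPerspective(c["image"][:,:,::-1],cv2.getPerspectiveTransform(src,dst),(int((y1-y0)*sc),int((x1-x0)*sc)),flags=cv2.INTER_CUBIC)
    if grid:
        for x in range(x0,x1,10): cv2.line(im,(0,(x-x0)*sc),(6 if x%50 else 20,(x-x0)*sc),(0,0,255),1)
        cv2.line(im,(int(-y0*sc),0),(int(-y0*sc),9999),(0,0,255),1)
    return im
E
python3 - <<'E'
from rect import *
import pickle
d=pickle.load(open("cams2.pkl","rb"))
cv2.imwrite("pics/r1.png",np.hstack([rect(d["scene"],z,20,110,-40,40,5) for z in(.053,.062)]))
E
```

```text
(no output)
```

View pics/r1.png

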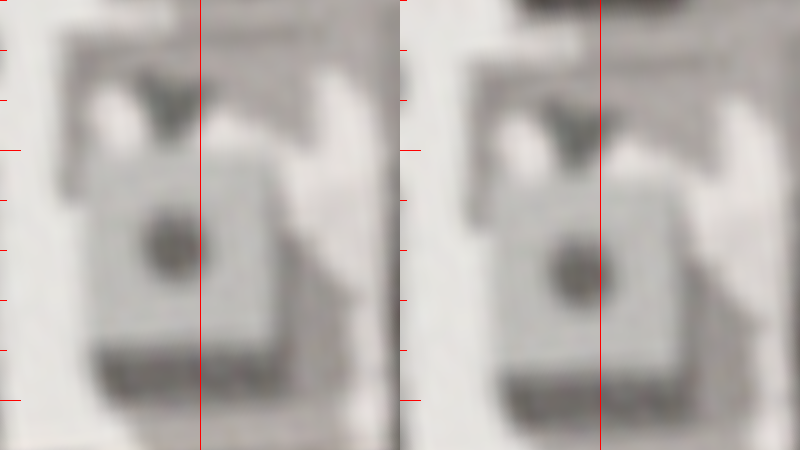

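```bash
python3 -m crank '-0.0015 -0.01 0 0 0 -0.018 0.9; -0.003 -0.0199 0 0 0 -0.036 0.9; -0.003 -0.0199 0 0 0 -0.036 0.9; -0.003 -0.0199 0 0 0 -0.036 0.9; -0.003 -0.0199 0 0 0 -0.036 0.5; -0.003 -0.0199 0 0 0 -0.036 0.5; -0.003 -0.0199 0 0 0 -0.036 0.5; -0.003 -0.0199 -0.1 0 0 -0.036 0.5; -0.003 -0.0199 -0.2 0 0 -0.036 0.5; -0.003 -0.0199 -0.3 0 0 -0.036 0.5; -0.003 -0.0199 -0.3 0 0 -0.036 0.5; -0.003 -0.0199 -0.3 0 0 -0.036 0.5'
python3 - <<'E'
from rect import *
from station import bot,eyes
import pickle
print(bot.get_obs()["q"])
d={n:eyes.read_camera(n) for n in("scene","side")}
pickle.dump(d,open("cams3.pkl","wb"))
def cr(im,x,y,w,h):return cv2.resize(im[y:y+h,x:x+w,::-1],(400,300),interpolation=cv2.INTER_CUBIC)
a=np.hstack([rect(d["scene"],z,20,80,-40,40,5) for z in(.053,.062)])
b=np.hstack([cr(d["scene"]["image"],198,185,100,75),cr(d["side"]["image"],245,178,100,75)])
cv2.imwrite("pics/r2.png",np.vstack([a,b]))
E
```

```text
t: 5.15
eef_pos: [0.5017, -0.1584, 0.2185]
tool_rot: [0.001, -0.28, 0.96, -0.001]
contact_force: [-0.5, 0.0, 0.1]
gripper_width: 0.501
grasp_force: 0.0
[ 0.64092826  0.29315361 -0.54095581  1.89639671  0.17916171  0.99682831
  2.1591795 ]
```

View pics/r2.png

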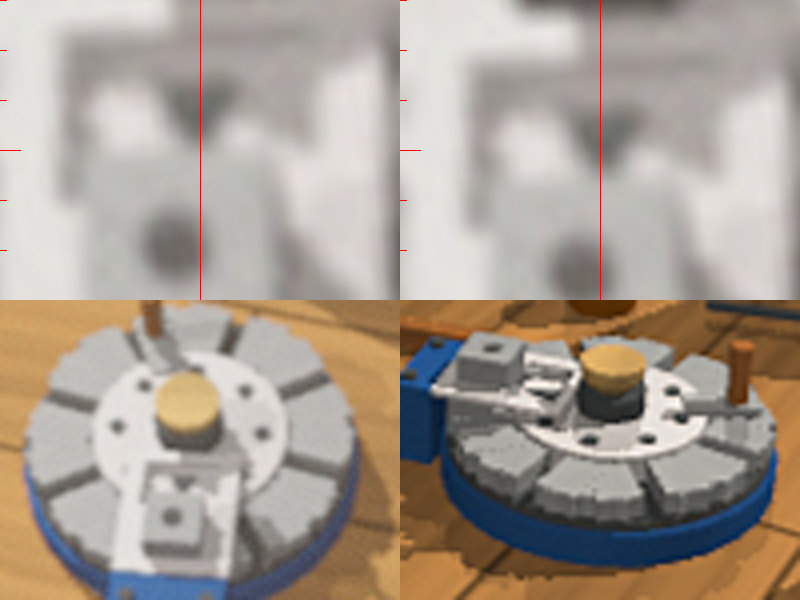

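```bash
python3 -m crank '-0.489 0.799 0 0 0 0.18 0.5; -0.489 0.799 0 0 0 0.18 0.5; -0.489 0.799 0 0 0 0.18 0.5; -0.489 0.799 0 0 0 0.18 0.5; -0.489 0.799 0 0 0 0.18 0.5; -0.489 0.799 0 0 0 0.18 0.5; -0.489 0.799 0 0 0 0.18 0.5; -0.489 0.799 0 0 0 0.18 0.5; -0.489 0.799 0 0 0 0.18 0.5; -0.489 0.799 0 0 0 0.18 0.5; -0.489 0.799 0 0 0 0.18 0.5; -0.489 0.799 0.1 0 0 0.18 0.5; -0.489 0.799 0.1 0 0 0.18 0.5; -0.489 0.799 0.1 0 0 0.18 0.5'
python3 - <<'E'
from rect import *
from station import bot,eyes
import pickle
o=bot.get_obs();print(o["q"],o["eef_pos"],o["tool_rot"])
d={n:eyes.read_camera(n) for n in("scene","side","wrist")}
pickle.dump(d,open("cams4.pkl","wb"))
w=d["wrist"];print(proj(w,[.493,.310,.09]))
u,v=proj(w,[.493,.310,.09]).astype(int)
im=w["image"].copy()[:,:,::-1]
cv2.imwrite("pics/w4.png",im)
E
```

```text
t: 6.65
eef_pos: [0.4917, 0.3085, 0.1659]
tool_rot: [-0.002, -0.001, 1.0, -0.001]
contact_force: [0.9, -0.1, -0.3]
gripper_width: 0.501
grasp_force: 0.0
[-0.19592657  0.46601939 -0.61297924  1.8137447   0.31835198  0.96690135
  0.62872677] [0.49173237 0.30845982 0.16585571] [-2.07533675e-03 -5.85118447e-04  9.99996770e-01 -1.34585413e-03]
[276.82007356 219.28793632]
```

View pics/w4.png

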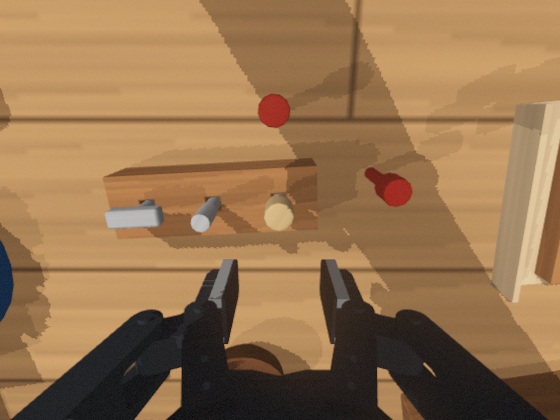

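```bash
python3 -m crank '0 0.003 0.09 0 0 0 0.5; 0 0.003 0.17 0 0 0 0.5; 0 0.003 0.2 0 0 0 0.5; 0 0.003 0.208 0 0 0 0.5; 0 0.003 0.208 0 0 0 0.5; 0 0.003 0.208 0 0 0 0.85; 0 0.003 0.208 0 0 0 0.85; 0 0.003 0.208 0 0 0 0.85; 0 0.003 0.208 0 0 0 0.85; 0 0.003 0.208 0 0 0 0.85; 0 0.003 0.208 0 0 0 0.85' 40; python3 -c "
from station import bot
print(bot.get_obs())"
```

```text
t: 7.9
eef_pos: [0.4942, 0.3114, 0.0655]
tool_rot: [0.002, -0.0, 1.0, 0.0]
contact_force: [-0.1, -2.4, 6.0]
gripper_width: 0.271
grasp_force: 38.8
{'t': 7.9, 'q': array([-0.25482838,  0.59527023, -0.54776884,  1.87821999,  0.42914555,
        0.78409715,  0.53643683]), 'joint_vel': array([ 0.00149133, -0.00141843,  0.00012813, -0.00026183, -0.0014466 ,
       -0.00148222,  0.00113509]), 'joint_torque': array([-1.16353344e+00, -5.23198450e+01, -7.98309803e+00, -1.96019322e+01,
       -2.54953299e-01, -9.40015577e-01, -7.88789301e-03]), 'eef_pos': array([0.49418253, 0.31143018, 0.06552283]), 'tool_rot': array([ 1.54083121e-03, -3.82350172e-04,  9.99998736e-01,  8.87784650e-05]), 'contact_force': array([-0.13164665, -2.43566048,  5.99657407]), 'torque': array([-0.75754704,  0.1613852 ,  0.04599063]), 'grasp_force': 38.78299534320831, 'gripper_width': 0.27075206553922343}
```

```bash
python3 -m crank '0 0 -0.04 0 0 0 0.85; 0 0 -0.1 0 0 0 0.85; 0 0 -0.18 0 0 0 0.85; 0 0 -0.26 0 0 0 0.85; -0.03 -0.08 -0.26 0 0 0 0.85; -0.06 -0.16 -0.26 0 0 0 0.85; -0.1 -0.24 -0.26 0 0 0 0.85; -0.13 -0.32 -0.26 0 0 0 0.85; -0.16 -0.4 -0.26 0 0 0 0.85; -0.2 -0.48 -0.26 0 0 0 0.85; -0.23 -0.56 -0.26 0 0 0 0.85; -0.26 -0.64 -0.26 0 0 0 0.85; -0.3 -0.72 -0.26 0 0 0 0.85; -0.32 -0.78 -0.26 0 0 0 0.85; -0.332 -0.816 -0.26 0 0 0 0.85; -0.332 -0.816 -0.26 0 0 0 0.85; -0.332 -0.816 -0.26 0 0 0 0.85; -0.332 -0.816 -0.26 0 0 0 0.85; -0.332 -0.816 -0.26 0 0 0 0.85' 40
python3 - <<'E'
from rect import *
from station import bot,eyes
import pickle
o=bot.get_obs();print(o["q"],o["eef_pos"],o["tool_rot"])
d={n:eyes.read_camera(n) for n in("scene","side","wrist")}
d["obs"]=o
pickle.dump(d,open("cams5.pkl","wb"))
f=o["eef_pos"]+[0,0,-.056]
B=[.660,-.0965,.082]
def tile(c,u,v,hw,hh):
    x,y=int(u-hw),int(v-hh);x=max(x,0);y=max(y,0)
    t=cv2.resize(c["image"][y:y+2*hh,x:x+2*hw,::-1],(400,600),interpolation=cv2.INTER_CUBIC)
    print("origin",x,y,"scale",200/hw);return t
ts=[]
for n in("scene","side"):
    c=d[n];print(n,"foot",proj(c,f),"bush",proj(c,B));m=(proj(c,f)+proj(c,B))/2
    ts.append(tile(c,m[0],m[1],40,60))
cv2.imwrite("pics/p5.png",np.hstack(ts))
E
```

```text
t: 9.8
eef_pos: [0.6592, -0.0938, 0.1937]
tool_rot: [0.0, -0.002, 1.0, 0.0]
contact_force: [1.0, 0.4, -0.2]
gripper_width: 0.264
grasp_force: 40.0
[ 0.39893695  0.54542149 -0.50273775  1.58802338  0.28619589  1.08204448
  1.39772086] [ 0.65916704 -0.09382909  0.19367425] [ 9.34454396e-05 -2.33013393e-03  9.99997213e-01  3.69715812e-04]
scene foot [240.7350134  226.50441947] bush [240.92774855 238.20182629]
origin 200 172 scale 5.0
side foot [267.91262317 171.95460702] bush [267.86284825 189.8399163 ]
origin 227 120 scale 5.0
```

View pics/p5.png

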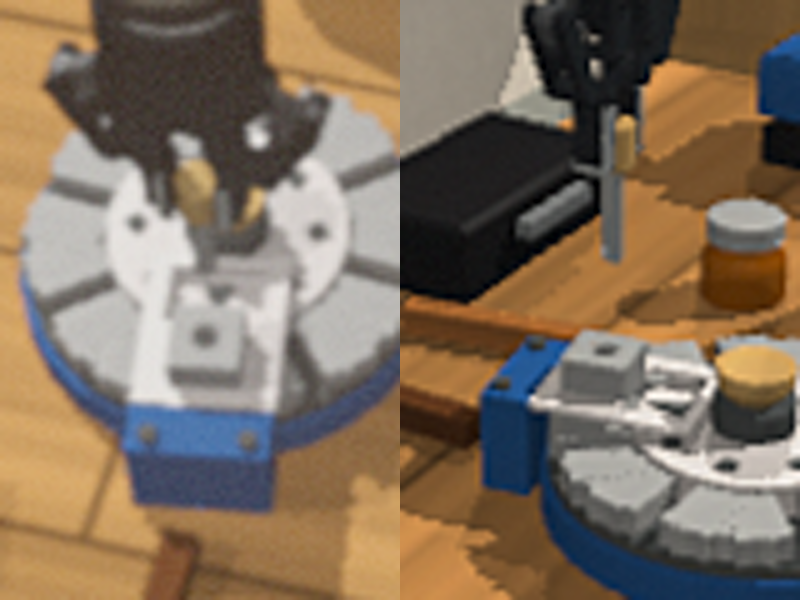

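Run:
```python
from h import *
import pickle
d=pickle.load(open("cams5.pkl","rb"));s,p=d["scene"],d["side"]
np.set_printoptions(precision=4,suppress=True)
F=[(241.2,225.6),(269.4,171.8)];B=[(240.9,239.3),(268.0,189.9)]
print("foot",at(s,*F[0],.138),at(p,*F[1],.138),tri([s,p],F))
print("bush",at(s,*B[0],.082),at(p,*B[1],.082),tri([s,p],B))
# subpixel refine: dark hole centroid in bush crops
import cv2
for n,c,(u,v),r in(("scene",s,B[0],4),("side",p,B[1],4)):
    g=c["image"].astype(float).mean(2);y,x=np.mgrid[int(v)-r:int(v)+r+1,int(u)-r:int(u)+r+1]
    a=g[y,x];w=np.clip(np.percentile(a,60)-a-15,0,None);print(n,(w*x).sum()/w.sum(),(w*y).sum()/w.sum());print(a.astype(int))
c=p;g=c["image"].astype(int).mean(2).astype(int);print(g[160:178,260:280])
```

```text
foot [ 0.6565 -0.0934  0.138 ] [ 0.6559 -0.0962  0.138 ] [ 0.6558 -0.094   0.1382]
bush [ 0.6632 -0.0956  0.082 ] [ 0.6595 -0.0964  0.082 ] [ 0.6613 -0.0968  0.0803]
scene 240.53869158878504 238.84485981308413
[[188 187 188 190 183 187 186 190 187]
 [185 189 185 174 171 168 174 180 185]
 [184 185 173 152 134 135 147 170 179]
 [185 180 158 119 109 109 126 154 179]
 [185 179 154 114 102 101 115 149 180]
 [188 180 160 131 113 113 126 159 183]
 [187 187 179 166 147 148 162 177 184]
 [188 187 188 181 180 181 182 186 186]
 [186 186 188 187 188 184 186 187 188]]
side 267.40369473046644 188.49818291944285
[[111  99  92  87  82  98 121 131 135]
 [163 164 147 140 138 134 137 133 131]
 [171 173 170 171 172 171 165 162 158]
 [169 163 163 157 149 157 168 169 170]
 [171 158 121 100 100  99 125 161 173]
 [171 151  93  70  73  95 148 170 173]
 [175 171 161 157 154 160 171 174 175]
 [140 160 163 175 180 180 179 177 170]
 [ 99 107 107 112 128 131 155 155 134]]
[[ 89  76  79  74  60  28   5  79  97  91  90 115 123 118 117 117 118 119
  114 113]
 [ 79  81  70  42  22  13   5  78  95  93  90 114 121 117 
[... 687 characters left out ...]
 119 117
  117 118]
 [101 100 100 100 110 121 123 135 106  88  90 114 123 122 120 119 116 117
  118 118]
 [100  99 111 116 120 121 121 115  95  87  88 116 123 119 117 116 116 118
  119 117]
 [101 113 121 124 121 122 119 116 112 103 100 116 120 117 116 117 117 118
  115 114]
 [105 109 108 118 121 119 119 121 122 120 117 118 117 117 117 121 120 118
  114 112]
 [105 104 103 116 118 120 121 122 121 121 117 118 117 120 124 123 119 115
  111 110]
 [104 113 116 119 119 121 121 121 118 116 117 118 121 123 123 119 114 111
  109 106]
 [112 119 119 119 122 121 121 117 116 116 119 122 124 122 116 113 111 110
  104  93]
 [118 119 120 121 121 119 117 117 117 121 124 125 123 117 115 114 113 105
   93 105]]
```

Run:
```python
from h import *
import pickle
d=pickle.load(open("cams5.pkl","rb"));s,p=d["scene"],d["side"]
np.set_printoptions(precision=4,suppress=True)
F=[(240.8,225.2),(268.75,171.4)];B=[(240.5,238.8),(267.4,189.4)]
print("foot",at(s,*F[0],.138),at(p,*F[1],.138),tri([s,p],F))
print("bush",at(s,*B[0],.082),at(p,*B[1],.082),tri([s,p],B))
# px derivative at bush: 1mm
for n,c in(("s",s),("p",p)):
    b=proj(c,[.66,-.096,.082]);print(n,proj(c,[.661,-.096,.082])-b,proj(c,[.66,-.095,.082])-b)
print(s["image"].mean(2).astype(int)[212:232,232:250])
```

```text
foot [ 0.6556 -0.0947  0.138 ] [ 0.6587 -0.0975  0.138 ] [ 0.6567 -0.0942  0.1398]
bush [ 0.662  -0.0971  0.082 ] [ 0.6624 -0.0981  0.082 ] [ 0.6621 -0.0971  0.0824]
s [-0.1089  0.3171] [0.3686 0.0799]
p [-0.3122 -0.0878] [-0.1804  0.1425]
[[ 99  75  66  82 100 109 114 113 107 101  96 103 112  94  70  57  60 100]
 [110  80  83 100 101 105 106 107 102  99  95  99 110 103  73  57  75 126]
 [120  85 128 150 122 101 106 107 102  98  89  98 111 101  79  61  83 127]
 [165 140 162 186 162 118 104 105 103 101  91  98 113 106  73  64  89 121]
 [213 203 209 215 195 134 105 104 103 103  93  97 114 106  86  80  89 103]
 [224 222 222 225 202 135  99 101 106 105  98  99 111 107  97  98  96  94]
 [221 224 225 226 204 141 105 104 110 103 103  96  99  95  89  91  86  82]
 [222 222 224 224 209 162 115 108 110 103  94  89  88  89  83  85  84  80]
 [221 222 224 226 221 194 140 107 112 109 100  91  83  82  84  84  80  79]
 [222 223 224 225 225 209 166 122 110 105  98  84  76  84  71  77  74  73]
 [224 223 225 224 227 219 189 132 107 106 100  95  91  93  89  89  85  81]
 [226 225 226 227 229 225 202 143 110 106 111 126 144 142 143 136 126 128]
 [227 224 223 219 222 223 198 138 105 110 116 142 166 168 166 165 162 164]
 [225 219 201 186 184 184 164 127 105 107 115 141 159 164 163 163 169 167]
 [225 218 189 155 152 156 146 128 120 119 129 143 154 153 151 151 152 151]
 [225 212 180 151 148 153 158 155 148 148 160 161 162 162 163 164 165 160]
 [225 209 173 151 154 170 168 169 164 150 151 156 152 153 158 168 169 168]
 [225 209 168 161 185 205 205 199 186 152 128 126 123 118 133 153 164 168]
 [223 204 163 172 205 218 222 216 203 165 119 106 107 114 134 158 163 165]
 [218 193 157 164 193 216 224 223 211 180 130 108 116 142 174 179 174 165]]
```

```bash
python3 -m crank '-0.01 0 0.03 0 0 0 0.85; -0.01 0 0.06 0 0 0 0.85; -0.01 0 0.09 0 0 0 0.85; -0.01 0 0.1 0 0 0 0.85; -0.01 0 0.1 0 0 0 0.85; -0.01 0 0.1 0 0 0 0.85; -0.01 0 0.1 0 0 0 0.85; -0.01 0 0.1 0 0 0 0.85; -0.01 0 0.1 0 0 0 0.85; -0.01 0 0.1 0 0 0 0.85' 40
python3 - <<'E'
from rect import *
from station import bot,eyes
import pickle
o=bot.get_obs();print(o["q"],o["eef_pos"],o["tool_rot"])
d={n:eyes.read_camera(n) for n in("scene","side","wrist")}
d["obs"]=o
pickle.dump(d,open("cams6.pkl","wb"))
def tile(c,u,v,hw,hh):
    x,y=int(u-hw),int(v-hh)
    print("origin",x,y);return cv2.resize(c["image"][y:y+2*hh,x:x+2*hw,::-1],(400,600),interpolation=cv2.INTER_CUBIC)
cv2.imwrite("pics/p6.png",np.hstack([tile(d["scene"],241,236,20,30),tile(d["side"],268,180,20,30)]))
E
```

```text
t: 10.95
eef_pos: [0.6645, -0.0963, 0.1436]
tool_rot: [0.0, -0.001, 1.0, -0.0]
contact_force: [0.2, -0.1, -0.1]
gripper_width: 0.267
grasp_force: 40.0
[ 0.38610802  0.60305071 -0.48381852  1.61549189  0.3186883   1.00182616
  1.37413418] [ 0.6645042  -0.09631072  0.14362446] [ 2.58026368e-04 -7.27598966e-04  9.99999700e-01 -6.63660348e-05]
origin 221 206
origin 248 150
```

View pics/p6.png

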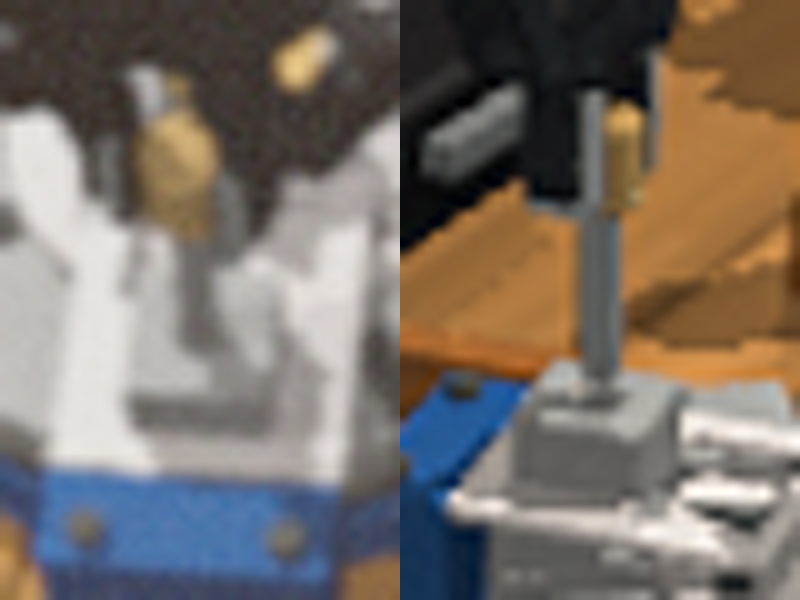

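Run:
```python
from h import *
import pickle
d=pickle.load(open("cams6.pkl","rb"));d3=pickle.load(open("cams3.pkl","rb"));s,p=d["scene"],d["side"]
np.set_printoptions(precision=4,suppress=True,linewidth=200)
print("bush",at(s,240.5,238.8,.082),at(p,267.4,189.4,.082))
for z in(.086,.088,.09):print("foot",z,at(s,240.5,239.5,z),at(p,267.55,187,z))
b=[.662,-.0971];print("exp foot px scene",proj(s,b+[.0881]));b=[.6624,-.0981];print("side",proj(p,b+[.0881]))
print(s["image"].mean(2).astype(int)[232:246,232:252]);print(d3["scene"]["image"].mean(2).astype(int)[232:246,232:252])
print(p["image"].mean(2).astype(int)[178:194,258:278]);print(d3["side"]["image"].mean(2).astype(int)[184:194,258:278])
```

```text
bush [ 0.662  -0.0971  0.082 ] [ 0.6624 -0.0981  0.082 ]
foot 0.086 [ 0.6664 -0.0955  0.086 ] [ 0.6655 -0.1042  0.086 ]
foot 0.088 [ 0.6675 -0.0951  0.088 ] [ 0.6636 -0.1008  0.088 ]
foot 0.09 [ 0.6687 -0.0946  0.09  ] [ 0.6616 -0.0974  0.09  ]
exp foot px scene [240.3478 237.556 ]
side [267.431  187.4468]
[[215 189 159 170 190 192 158 115 105 104 117 128 144 181 209 212 195 179 174 170]
 [211 179 165 183 189 183 151 116 104 110 143 170 182 189 204 201 199 200 197 186]
 [205 167 165 185 189 176 145 114 105 106 144 177 189 192 188 187 191 202 218 215]
 [208 183 177 185 187 177 151 119 104 104 141 174 189 184 187 182 177 195 221 222]
 [223 211 197 187 184 180 159 122 103 108 136 169 183 181 177 174 166 186 215 220]
 [225 216 203 184 185 181 158 122 102 108 120 155 170 172 172 164 154 178 211 212]
 [226 215 200 189 187 179 155 117 102 102 115 142 166 172 172 168 155 168 200 209]
 [225 215 197 185 188 179 153 117 102 101 106 129 154 174 175 167 147 146 171 191]
 [225 212 192 186 187 186 163 127 109 107 110 119 140 167 181 176 147 133 153 181]
 [225 211 190 185 188 185 180 160 140 126 127
[... 2993 characters left out ...]
96 118 129 132 136 130 130 132 132]
 [ 98 106 108 101 104 147 158 159 143 136 135 133 134 128 129 133 136 140 142 143]
 [ 63  65  67  77 142 166 167 169 167 168 169 166 163 159 155 156 148 145 142 139]
 [ 89  79  70 110 157 167 166 160 158 154 146 155 164 165 166 167 168 159 150 150]
 [ 88  83 123 155 163 166 167 156 118  99  97  97 123 159 168 171 165 129 122 155]
 [ 86 112 156 168 167 167 167 147  91  68  71  94 144 167 169 171 144 105 129 159]
 [ 84 136 156 169 174 174 173 167 159 153 152 157 168 170 171 157 120  95 192 210]
 [112 110 106 112 124 126 139 157 160 170 177 177 175 174 167 130 106  95 212 235]
 [129 103  84  84  88  90  95 104 105 111 125 130 151 152 130 110 104  98 202 186]]
```

```bash
python3 -m crank '0.0006 -0.0004 0.004 0 0 0 0.85; 0.0006 -0.0004 0.008 0 0 0 0.85; 0.0006 -0.0004 0.012 0 0 0 0.85; 0.0006 -0.0004 0.015 0 0 0 0.85; 0.0006 -0.0004 0.018 0 0 0 0.85; 0.0006 -0.0004 0.018 0 0 0 0.85; 0.0006 -0.0004 0.018 0 0 0 0.85'
```

```text
t: 11.8
eef_pos: [0.6641, -0.0962, 0.1342]
tool_rot: [0.0, -0.001, 1.0, 0.0]
contact_force: [1.0, -0.5, -1.5]
gripper_width: 0.263
grasp_force: 40.1
```

```bash
python3 -m crank '0 0 0.005 0 0 0 0.85; 0 0 0.01 0 0 0 0.85; 0 0 0.015 0 0 0 0.85; 0 0 0.02 0 0 0 0.85; 0 0 0.02 0 0 0 0.85; 0 0 0.02 0 0 0 0.85'
```

```text
t: 12.4
eef_pos: [0.664, -0.0962, 0.124]
tool_rot: [-0.0, -0.001, 1.0, 0.0]
contact_force: [1.3, 2.7, -2.7]
gripper_width: 0.264
grasp_force: 39.8
```

```bash
python3 -m crank '0.0004 0.0008 0.006 0 0 0 0.85; 0.0004 0.0008 0.012 0 0 0 0.85; 0.0004 0.0008 0.018 0 0 0 0.85; 0.0004 0.0008 0.024 0 0 0 0.85; 0.0004 0.0008 0.029 0 0 0 0.85; 0.0004 0.0008 0.029 0 0 0 0.85; 0.0004 0.0008 0.029 0 0 0 0.85'
```

```text
t: 13.1
eef_pos: [0.6638, -0.096, 0.1095]
tool_rot: [-0.0, -0.001, 1.0, 0.0]
contact_force: [1.7, 0.1, -2.0]
gripper_width: 0.266
grasp_force: 40.0
```

```bash
python3 -m crank '0 0 0.004 0 0 0 0.85; 0 0 0.004 0 0 0 0.85; 0 0 0.004 0 0 0 0.5; 0 0 0.004 0 0 0 0.5; 0 0 0.004 0 0 0 0.5; 0 0 0.004 0 0 0 0.5; 0 0 -0.02 0 0 0 0.5; 0 0 -0.08 0 0 0 0.5; 0 0 -0.14 0 0 0 0.5; 0 0 -0.2 0 0 0 0.5; 0.09 -0.03 -0.2 0 0 -0.046 0.5; 0.18 -0.06 -0.2 0 0 -0.092 0.5; 0.27 -0.1 -0.2 0 0 -0.138 0.5; 0.324 -0.124 -0.2 0 0 -0.183 0.5; 0.324 -0.124 -0.2 0 0 -0.183 0.5; 0.324 -0.124 -0.2 0 0 -0.183 0.5; 0.324 -0.124 -0.2 0 0 -0.183 0.5; 0.324 -0.124 -0.2 0 0 -0.183 0.5'
python3 - <<'E'
from h import *
from station import eyes
import pickle
d={n:eyes.read_camera(n) for n in("scene","side")}
pickle.dump(d,open("cams7.pkl","wb"))
s,p=d["scene"],d["side"]
# wood-coloured head: side image near bush
im=p["image"].astype(int);m=(im[...,0]-im[...,2]>40)
b=[.662,-.0971]
print("expected head bottom/top, riding:",proj(p,b+[.104]),proj(p,b+[.130]),"home",proj(p,b+[.086]),proj(p,b+[.112]))
for v in range(164,194):print(v,"".join("#" if x else "." for x in m[v,255:282]), im[v,267])
E
```

```text
t: 14.9
eef_pos: [0.5032, -0.1573, 0.2101]
tool_rot: [0.001, -0.285, 0.959, 0.0]
contact_force: [-0.3, 0.6, 0.2]
gripper_width: 0.495
grasp_force: 0.0
expected head bottom/top, riding: [267.44918829 182.46766317] [267.5726027  173.86465137] home [267.36555692 188.29746536] [267.48682881 179.84380578]
164 ..........################# [155 107  58]
165 ........################### [158 111  59]
166 .......#################### [161 112  61]
167 .....###################### [169 118  61]
168 ....####################### [174 121  64]
169 ..######################### [175 121  63]
170 .########################## [174 120  62]
171 ########################### [172 115  61]
172 ########################### [183 133  74]
173 ########################### [203 160  94]
174 ########################### [210 168  98]
175 ########################### [218 170  99]
176 ########################### [149 117  68]
177 ########################### [112  89  52]
178 ########################### [117  92  55]
179 ########################### [118  94  55]
180 ########################### [117  93  55]
181 ########################### [116  90  53]
182 ########################### [117  91  54]
183 ########################### [116  90  49]
184 ###########....############ [97 88 77]
185 ###########....############ [90 91 90]
186 ########.......############ [92 92 90]
187 ..#####..........########## [90 89 87]
188 .....................#####. [90 90 86]
189 ........................... [92 90 87]
190 ........................... [86 85 82]
191 ........................... [137 137 131]
192 ........................... [150 149 143]
193 ........................... [105 105 100]
```

```bash
python3 -m crank '0 0 0.1 0 0 0 0.5; 0 0 0.19 0 0 0 0.5; 0 0 0.25 0 0 0 0.5; 0 0 0.282 0 0 0 0.5; 0 0 0.282 0 0 0 0.5; 0 0 0.282 0 0 0 0.9; 0 0 0.282 0 0 0 0.9; 0 0 0.282 0 0 0 0.9; 0 0 0.282 0 0 0 0.9; 0 0 0.282 0 0 0 0.9; 0 0 0.282 0 0 0 0.9' 20
```

```text
t: 16.1
eef_pos: [0.5036, -0.1585, 0.0705]
tool_rot: [0.001, -0.284, 0.959, -0.001]
contact_force: [0.3, -1.0, 6.8]
gripper_width: 0.179
grasp_force: 22.0
```

```bash
python3 -m crank '0 -0.002 0 0 0 -0.0036 0.9; 0 -0.004 0 0 0 -0.0072 0.9; -0.0002 -0.006 0 0 0 -0.011 0.9; -0.0002 -0.008 0 0 0 -0.0145 0.9; -0.0002 -0.008 0 0 0 -0.0145 0.9'
```

```text
t: 16.6
eef_pos: [0.5056, -0.1615, 0.0705]
tool_rot: [0.001, -0.306, 0.952, -0.001]
contact_force: [-0.7, 1.6, 7.8]
gripper_width: 0.181
grasp_force: 22.2
```

```bash
cat > st.py <<'E'
from h import *
from station import eyes,bot
p=eyes.read_camera("side");im=p["image"].astype(int)
o=bot.get_obs();f=o["contact_force"]
q=o["tool_rot"];y=np.array([2*q[1]*q[2],2*q[2]**2-1])
r=o["eef_pos"][:2]-[.576,-.11]
print("tang force resisting",f[:2]@y,"F",f.round(1),"ang",np.degrees(np.arctan2(r[1],r[0]))%360)
print([(v,tuple(im[v,267])) for v in range(172,192,1)])
E
python3 st.py
```

```text
tang force resisting 0.9066067783705578 F [-0.4  0.8  8. ] ang 216.15864448489566
[(172, (np.int64(203), np.int64(156), np.int64(91))), (173, (np.int64(218), np.int64(172), np.int64(101))), (174, (np.int64(219), np.int64(172), np.int64(102))), (175, (np.int64(151), np.int64(118), np.int64(69))), (176, (np.int64(115), np.int64(91), np.int64(54))), (177, (np.int64(119), np.int64(94), np.int64(56))), (178, (np.int64(121), np.int64(95), np.int64(55))), (179, (np.int64(122), np.int64(96), np.int64(57))), (180, (np.int64(121), np.int64(95), np.int64(57))), (181, (np.int64(121), np.int64(95), np.int64(56))), (182, (np.int64(122), np.int64(94), np.int64(53))), (183, (np.int64(103), np.int64(93), np.int64(79))), (184, (np.int64(96), np.int64(98), np.int64(96))), (185, (np.int64(95), np.int64(96), np.int64(94))), (186, (np.int64(95), np.int64(96), np.int64(93))), (187, (np.int64(95), np.int64(94), np.int64(91))), (188, (np.int64(96), np.int64(96), np.int64(92))), (189, (np.int64(94), np.int64(93), np.int64(90))), (190, (np.int64(93), np.int64(90), np.int64(87))), (191, (np.int64(142), np.int64(141), np.int64(136)))]
```

```bash
sed -i '$d' st.py
cat >> st.py <<'E'
w=[v for v in range(172,196) if im[v,267,0]-im[v,267,2]>35];print("wood rows",w[0],w[-1],"(home: about +6)")
E
python3 -m crank '0 -0.0016 0 0 0 -0.003 0.9; 0 -0.0032 0 0 0 -0.006 0.9; 0 -0.0048 0 0 0 -0.009 0.9; 0 -0.0048 0 0 0 -0.009 0.9'; python3 st.py
```

```text
t: 17.05
eef_pos: [0.507, -0.1634, 0.0705]
tool_rot: [0.001, -0.32, 0.948, -0.001]
contact_force: [-0.2, 2.1, 7.5]
gripper_width: 0.18
grasp_force: 22.2
tang force resisting 1.7230870552836857 F [-0.8  1.6  8. ] ang 217.71517533427254
wood rows 172 182 (home: about +6)
```

```bash
python3 -m crank '0 -0.0016 0 0 0 -0.003 0.9; 0 -0.0032 0 0 0 -0.006 0.9; 0 -0.0032 0 0 0 -0.006 0.9'; python3 st.py
```

```text
t: 17.4
eef_pos: [0.5079, -0.1646, 0.0705]
tool_rot: [0.001, -0.328, 0.945, -0.001]
contact_force: [-1.0, 2.2, 8.4]
gripper_width: 0.175
grasp_force: 22.2
tang force resisting 1.9157770829658989 F [-1.2  1.5  8.5] ang 218.76156795339529
wood rows 172 182 (home: about +6)
```

```bash
python3 -m crank '0 -0.0016 0 0 0 -0.003 0.9; 0 -0.0032 0 0 0 -0.006 0.9; 0 -0.0032 0 0 0 -0.006 0.9'; python3 st.py
```

```text
t: 17.75
eef_pos: [0.5089, -0.1659, 0.0705]
tool_rot: [0.001, -0.337, 0.941, -0.001]
contact_force: [-0.7, 2.0, 9.1]
gripper_width: 0.178
grasp_force: 22.2
tang force resisting 1.6623080146027898 F [-0.6  1.6  8.6] ang 219.79786031618877
wood rows 172 182 (home: about +6)
```

```bash
python3 -m crank '0 -0.0016 0 0 0 -0.003 0.9; 0 -0.0032 0 0 0 -0.006 0.9; 0 -0.0032 0 0 0 -0.006 0.9'; python3 st.py
```

```text
t: 18.1
eef_pos: [0.51, -0.1671, 0.0705]
tool_rot: [0.001, -0.346, 0.938, -0.001]
contact_force: [-1.3, 1.1, 8.2]
gripper_width: 0.176
grasp_force: 22.2
tang force resisting 1.2357749604694512 F [-0.4  1.3  8.1] ang 220.84541039721717
wood rows 172 182 (home: about +6)
```

```bash
python3 -m crank '0 -0.0016 0 0 0 -0.003 0.9; 0 -0.0032 0 0 0 -0.006 0.9; 0 -0.0032 0 0 0 -0.006 0.9'; python3 st.py
```

```text
t: 18.45
eef_pos: [0.511, -0.1683, 0.0705]
tool_rot: [0.001, -0.355, 0.935, -0.001]
contact_force: [-1.0, 1.3, 7.9]
gripper_width: 0.181
grasp_force: 22.2
tang force resisting 1.2570301114966427 F [-0.4  1.3  9. ] ang 221.93216102159204
wood rows 172 182 (home: about +6)
```

```bash
python3 -m crank '0 -0.0016 0 0 0 -0.003 0.9; 0 -0.0032 0 0 0 -0.006 0.9; 0 -0.0032 0 0 0 -0.006 0.9'; python3 st.py
```

```text
t: 18.8
eef_pos: [0.5121, -0.1695, 0.0705]
tool_rot: [0.001, -0.364, 0.931, -0.001]
contact_force: [-0.6, 1.7, 8.1]
gripper_width: 0.182
grasp_force: 22.2
tang force resisting 1.2365415278239393 F [-0.4  1.3  8.3] ang 222.98155675860733
wood rows 172 182 (home: about +6)
```

```bash
python3 -m crank '0 -0.0016 0 0 0 -0.003 0.9; 0 -0.0032 0 0 0 -0.006 0.9; 0 -0.0032 0 0 0 -0.006 0.9'; python3 st.py
```

```text
t: 19.15
eef_pos: [0.5132, -0.1708, 0.0705]
tool_rot: [0.001, -0.373, 0.928, -0.001]
contact_force: [0.3, 0.7, 8.5]
gripper_width: 0.179
grasp_force: 22.2
tang force resisting 0.47642173969595236 F [-0.3  0.3  7. ] ang 224.0380767845082
wood rows 172 182 (home: about +6)
```

```bash
python3 -m crank '0 -0.0016 0 0 0 -0.003 0.9; 0 -0.0032 0 0 0 -0.006 0.9; 0 -0.0032 0 0 0 -0.006 0.9'; python3 st.py
```

```text
t: 19.5
eef_pos: [0.5143, -0.1719, 0.0705]
tool_rot: [0.001, -0.381, 0.924, -0.001]
contact_force: [-1.0, 2.6, 7.3]
gripper_width: 0.178
grasp_force: 22.2
tang force resisting 0.15943982327658168 F [0.8 1.  7.9] ang 225.09734572136
wood rows 172 182 (home: about +6)
```

```bash
python3 -m crank '0 -0.0016 0 0 0 -0.003 0.9; 0 -0.0032 0 0 0 -0.006 0.9; 0 -0.0032 0 0 0 -0.006 0.9'; python3 st.py
```

```text
t: 19.85
eef_pos: [0.5154, -0.173, 0.0705]
tool_rot: [0.001, -0.39, 0.921, -0.001]
contact_force: [-0.6, 1.1, 8.6]
gripper_width: 0.179
grasp_force: 22.2
tang force resisting 1.8866089068706833 F [-0.9  1.8  7.6] ang 226.14005657816506
wood rows 172 183 (home: about +6)
```

```bash
python3 -m crank '0 -0.0016 0 0 0 -0.003 0.9; 0 -0.0032 0 0 0 -0.006 0.9; 0 -0.0032 0 0 0 -0.006 0.9'; python3 st.py
```

```text
t: 20.2
eef_pos: [0.5166, -0.1741, 0.0705]
tool_rot: [0.001, -0.399, 0.917, -0.001]
contact_force: [0.1, 1.2, 8.2]
gripper_width: 0.182
grasp_force: 22.2
tang force resisting 1.1176134061033318 F [-0.3  1.3  7.7] ang 227.201567369959
wood rows 172 189 (home: about +6)
```

```bash
python3 -m crank '0 -0.0032 0 0 0 -0.006 0.5; 0 0 0 0 0 0 0.5; 0 0 0 0 0 0 0.5; 0 0 0 0 0 0 0.5; 0 0 -0.06 0 0 0 0.5; 0 0 -0.15 0 0 0 0.5; 0 0 -0.25 0 0 0 0.5; 0 0 -0.35 0 0 0 0.5; 0 0 -0.35 0 0 0 0.5; 0 0 -0.35 0 0 0 0.5'
python3 - <<'E'
from rect import *
from station import eyes,bot
import pickle
d={n:eyes.read_camera(n) for n in("scene","side")};pickle.dump(d,open("cams8.pkl","wb"))
p=d["side"];im=p["image"].astype(int)
for v in range(170,194):print(v,[tuple(int(k) for k in im[v,u]) for u in(262,267,272)])
b=[.662,-.0971]
print("home head bottom/top",proj(p,b+[.086]),proj(p,b+[.112]))
# triangle: dark columns in rectified dial strip, fixture x 36..42
r=rect(d["scene"],.053,30,50,-30,30,5,False).mean(2);r0=rect(pickle.load(open("cams3.pkl","rb"))["scene"],.053,30,50,-30,30,5,False).mean(2)
for q in(r0,r):print(q[25:60].mean(0)[::10].astype(int))
print("y mm",list(range(-30,30,2)))
E
```

```text
t: 21.25
eef_pos: [0.5156, -0.1746, 0.245]
tool_rot: [0.001, -0.398, 0.917, -0.001]
contact_force: [-0.6, -0.2, -0.7]
gripper_width: 0.499
grasp_force: 0.0
170 [(143, 99, 51), (176, 122, 65), (175, 121, 63)]
171 [(160, 111, 58), (174, 118, 63), (176, 122, 63)]
172 [(175, 122, 64), (173, 117, 62), (170, 118, 62)]
173 [(157, 109, 58), (173, 119, 63), (166, 114, 60)]
174 [(147, 101, 54), (176, 122, 65), (168, 117, 62)]
175 [(166, 114, 60), (174, 119, 63), (173, 121, 65)]
176 [(174, 119, 64), (168, 115, 61), (178, 123, 67)]
177 [(172, 119, 62), (165, 113, 60), (174, 120, 65)]
178 [(174, 119, 63), (185, 135, 75), (169, 116, 61)]
179 [(175, 120, 62), (206, 161, 96), (132, 93, 51)]
180 [(171, 118, 62), (215, 170, 101), (144, 109, 63)]
181 [(173, 119, 62), (203, 160, 93), (117, 88, 50)]
182 [(177, 121, 63), (139, 110, 65), (102, 76, 43)]
183 [(185, 129, 70), (114, 89, 53), (117, 85, 49)]
184 [(181, 121, 63), (116, 93, 54), (176, 122, 67)]
185 [(170, 104, 48), (119, 93, 55), (188, 131, 70)]
186 [(172, 109, 62), (117, 91, 54), (190, 129, 65)]
187 [(169, 155, 146), (117, 90, 52), (176, 147, 120)]
188 [(126, 125, 120), (118, 91, 53), (169, 167, 159)]
189 [(110, 109, 105), (110, 88, 55), (173, 174, 169)]
190 [(114, 114, 109), (95, 90, 85), (176, 175, 169)]
191 [(116, 116, 112), (79, 80, 79), (176, 177, 170)]
192 [(99, 98, 94), (136, 137, 130), (173, 173, 166)]
193 [(91, 90, 86), (108, 107, 103), (134, 133, 128)]
home head bottom/top [267.36555692 188.29746536] [267.48682881 179.84380578]
[214 187 161 154 165 183 194 194 196 191 178 159 137 125 126 124 121 124
 134 151 163 166 167 166 165 168 178 196 213 221]
[213 172 127 112 140 176 193 193 187 183 182 175 174 178 184 186 171 142
 114  99  94  95 104 127 152 170 182 199 214 222]
y mm [-30, -28, -26, -24, -22, -20, -18, -16, -14, -12, -10, -8, -6, -4, -2, 0, 2, 4, 6, 8, 10, 12, 14, 16, 18, 20, 22, 24, 26, 28]
```

```bash
python3 -c "
from station import ticket
print(ticket.hand_in())"
```

```text
the job is handed in; nothing more can be done
None
```

The job is done and handed in at about 21 s: I centred the triangle and stood the index pin in the bush. I then turned the wheel about 13° further, until the side camera showed the pin 18 mm lower, fully home. The triangle is still in the window, the handle force stayed near 2 N, and the arm is clear.

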